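Slide a well-plate carrier home on its rails and close the keeper

ROBOT

A 6-joint arm with a two-finger parallel gripper is mounted at the origin on a cart in front of the work surface, level with it; the furniture and walls round the work are solid. World frame = base frame: x ahead of the robot, y to its left, z up, the work surface at z = 0. Lengths are in m, angles in degrees, forces in N, time in s.
With the tool pointing down it reaches from about 0.375 to 0.9 m from the base axis. Payload 3.1 kg.
Tool frame: the origin (TCP) lies at the very end of the fingers, on their centre line; the grasp point (between the pads) lies 19 mm behind it; z points along the fingers, y is the line along which they close (so a half turn about z gives the same grasp; the last joint's range is limited). The gripper opens to 87 mm and grips with 3 to 60 N. Pads are 19 mm wide; open, the fingers measure 117 mm over their backs; the gripper's body (75 mm by 190 mm) begins 51 mm behind the grasp point.
Start: joints at [-82.764, 30.224, 82.088, -0, 67.689, -10.227], TCP at [0.188, -0.596, 0.223] pointing down, gripper open.
Joint ranges: [-176.69, 176.69], [-43.24, 126.21], [12.49, 139.97], [-82, 262], [0, 151.66], [-163.58, 163.58]. Speed limits (degrees/s): [159.86, 159.86, 180, 180, 180, 180].

INTERFACE

Orientations are given as a 3x3 rotation matrix whose columns are the frame's x, y, z axes.
In Python, from rig import * gives the robot as it stands.
- The arm moves only by the tool jog_arm, never from a script. Its arguments are lists of equal length, an entry for each row: "delta_pos": the shift along the world's x, y, z in cm, a list of three; "turn": the turn about the world's z in degrees; "grip": the closure, from 0 (fully open) to 1 (shut). In form: {"delta_pos": [[x, y, z], ...], "turn": [turn, ...], "grip": [grip, ...]}. A call has 1 to 12 rows; each row is the pose to reach, as a shift and turn from the pose commanded when the call began; what a row does not reach only later rows make up. A row lasts 1/8 s, in which the tool goes at most 62.5 mm and 10.7 degrees, less where a joint would pass 70% of its speed; a pose out of reach is approached as far as the arm can. A call with a gripper value outside its range is refused whole. The fingers move at their own pace and stop on an object; the grip force is fixed at half the most. Time passes only in rows, so rows that repeat a pose let the fingers close. It gives the time, the measured TCP pose, the force, the opening and the grip force at its end, in the units of the state.
- read_state(): the state, without advancing time (a new reading comes with each control period).
- capture(name): name is "scene" or "side" or "wrist"; returns a dict with "color" (420x560x3 uint8, blue, green, red), "fovy" (degrees; the focal length in pixels is half the picture's height over the tangent of half this angle, whatever the lens; pixels are square), "cx", "cy" (the principal point, pixels), "camera_from_world" (4x4, takes a point from world to camera coordinates). Camera axes: x right, y up, looking along -z (the intrinsics and any distortion apply to the point x, -y, -z); pixel columns grow to the right and rows downward; lengths in m; the calibration is good to about 2 mm. A picture is of the moment at which its call begins. There is no depth.
- hand_in(): hands the job in; it is judged then, once.
The state is a dict: "time_s": time; "joint_positions": joint angles; "qvel": joint speeds; "tau": joint torques, N m; "position": TCP position; "tcp_rot": TCP orientation; "force": force on the tool from outside, world axes, zero at the start; "moment": the same for the moment, N m; "opening": opening from 0.0 (shut) to 1.0 (fully open); "grasp_force": force on a finger pad.
Only numpy, scipy, OpenCV 4.12 (cv2) and the standard library are available. Lean on these libraries where they do the work, as an engineer would, in place of code of your own. Each camera call takes 0.05 s, during which the arm holds its last target. There are 200 camera calls.

TASK

Push the blue plate carrier, the one with the yellow tab, along its rails away from you until it drops into the locating notches and lies flat on the rails; then push the red keeper bar round until it lies straight across behind the tab. Only push with the fingertips: do not lift or tip up the carrier, do not touch the white well plate riding on it, which must stay in its nest, and leave the tube, box and pen beside the bay where they are.

Things in the scene. Friction and masses are not known exactly. Their poses are not given: they have to be found in the camera images.
- bay: Fixed loading bay, 300 (x) x 120 (y) mm, on the desk; origin at the centre of its underside, x along the rails, away from the robot (the sliding direction), z up. Two white rails, tops 24 mm high, at y = 34 to 54 mm on either side; between them only a 4 mm base plate; outside them grey cheeks to y = +-60 mm, 34 mm high. Grey keeper post (34 x 30 mm, 34 mm high) outside the +y cheek.
- seat (a point): Point fixed in the bay at x = 40, y = 0, z = 24 mm of its frame: here lies the carrier's origin when it is seated (within 3 mm along x), all four feet in the dark notches, the board flat on the rails; it then goes no farther. The notches are 16 mm long and 10 mm deep, two in each rail, centred 65 mm before and behind this point.
- carrier: Loose blue carrier board 170 (x) x 104 (y) x 6 mm, about 0.35 kg (slides with 3 to 7 N), axes as the bay's; origin at the centre of the board's underside. Four black feet 10 x 10 mm, 6 mm tall, under it at x = +-65, y = +-43 mm: sliding on them its origin is 30 mm above the bay's, seated 24 mm. It starts 45 to 85 mm short (toward -x) of its seat. Lips round the plate rise 6 mm above the board.
- push_face (a point): Centre of the rear (-x) upright face of the carrier's yellow tab: tab 64 mm wide (y), 10 mm thick, rising 26 mm above the board's top; this point is 85 mm behind and 19 mm above the carrier's origin and moves with it. The board's rear edge is flush with this face.
- keeper (a joint): Angle of the red keeper bar about the upright axis through keeper_pivot, rad: 0 = open, pointing to -x of the bay, parallel to the rails; it grows counter-clockwise from above; 1.57 = closed at its stop, pointing to -y of the bay across behind the seated tab (8 mm gap). Starts between -0.4 and 0.1 and stays where it is left (light friction, under 2 N at the end).
- keeper_pivot (a point): On the keeper's turning axis, at the bar's mid height (45 mm above the desk); at x = -60, y = 75 mm in the bay's frame.
- keeper_end (a point): On the centre line of the red keeper bar near its free end, 55 mm from the pivot, at mid height. The bar is 14 mm wide, 14 mm tall (38 to 52 mm above the desk), and ends, rounded, 65 mm from the pivot.
- plate: Loose white 96-well plate 128 x 86 x 16 mm lying in the carrier's nest, long side along the rails; origin at the centre of its underside, 12 mm ahead of the carrier's origin and 6 mm above it. Not to be touched.
- cryo_tube: Small capped clear tube, 13 mm across, 47 mm tall, standing loose beside the bay on its +y side; origin at the centre of its foot. Leave alone.
- label_box: Small yellow and red pack, 58 x 85 x 16 mm, lying beside the bay on its +y side, toward the far end; origin under its centre. Leave alone.
- pen: Magenta pen, 140 mm long, 9 mm thick, lying along the bay on its -y side; origin under its centre. Leave alone.
Not all that is in view belongs to the job. There is more than one size of the carrier; the job needs the larger.

How it is judged:
By the outcome, as a careful person would: the job done as asked, in the order asked, and still so for the second after the job is handed in, with the robot touching nothing.
It also fails if it takes over 51 s, if anything falls off the work surface, if the arm or the gripper's body presses on something with over 40 N, if the wrist force passes 120 N, or if a joint passes its speed limit or range.

## Working session

There is one attempt and no reset: what is moved stays moved. The work goes in short steps, Python scripts to look and compute and a tool call to move; the robot and the scene stay as the last step left them, time stands still between calls to the robot, and variables do not carry over. Pictures are saved under pics/ and viewed, at most 10 in all, crops included, and the job is handed in when it is done.

Besides the shell and the picture viewer there is one more tool, called after "Request:" by a JSON object that holds its "fn" and its "kwargs", one argument or row to a line. jog_arm: Moves the arm, as the interface text tells. Its arguments: {"type":"object","properties":{"delta_pos":{"type":"array"},"turn":{"type":"array"},"grip":{"type":"array"}},"required":["delta_pos","turn","grip"]}

```bash
mkdir -p pics; cat > h.py <<'E'
from rig import *
import numpy as np, cv2
def proj(c,P):
    P=np.atleast_2d(P); f=c["color"].shape[0]/2/np.tan(np.radians(c["fovy"])/2)
    q=(c["camera_from_world"]@np.c_[P,np.ones(len(P))].T).T
    return np.c_[c["cx"]+f*q[:,0]/-q[:,2], c["cy"]-f*q[:,1]/-q[:,2]]
def ray(c,uv,z):
    f=c["color"].shape[0]/2/np.tan(np.radians(c["fovy"])/2)
    uv=np.atleast_2d(np.array(uv,float)); T=np.linalg.inv(c["camera_from_world"])
    d=np.c_[(uv[:,0]-c["cx"])/f,-(uv[:,1]-c["cy"])/f,-np.ones(len(uv))]@T[:3,:3].T
    o=T[:3,3]; return o+d*((z-o[2])/d[:,2])[:,None]
E
python3 - <<'E'
from h import *
print(read_state())
ims=[]
for n in("scene","side"):
    c=capture(n); ims.append(c["color"]); cv2.imwrite(f"pics/{n}0.png",c["color"]); print(n,{k:v for k,v in c.items() if k!="color"})
E
```

```text
{'time_s': 0.0, 'joint_positions': array([-8.27637705e+01,  3.02788508e+01,  8.21544992e+01,  8.46141531e-04,
        6.76885336e+01, -1.02272360e+01]), 'qvel': array([ 0.02601017, -0.02109212, -0.08943259,  0.0146716 ,  0.00895183,
       -0.03435207]), 'tau': array([-5.67322513e-04, -4.40046394e+01, -1.76589417e+01,  6.33421121e-02,
        5.82394504e-02, -1.68278493e-04]), 'position': array([ 0.18750281, -0.59546602,  0.22158334]), 'tcp_rot': array([[ 9.53910238e-01,  3.00091975e-01, -2.54398365e-04],
       [ 3.00091828e-01, -9.53907980e-01,  2.11204610e-03],
       [ 3.91135455e-04, -2.09104527e-03, -9.99997737e-01]]), 'force': array([ 0.0753593 , -0.12770012, -0.41940373]), 'moment': array([ 0.01879337,  0.00852452, -0.01908285]), 'grasp_force': 0.0, 'opening': 0.997944196268775}
scene {'fovy': 56.33678211663686, 'cx': 273.10386161267644, 'cy': 208.36724527919242, 'camera_from_world': array([[-0.87955582, -0.47556402,  0.01484635,  0.55738775],
       [ 0.2578123 , -0.45013426,  0.85493389, -0.18643452],
       [-0.39989295,  0.75578966,  0.51852447, -0.69044196],
       [ 0.        ,  0.        ,  0.        ,  1.        ]])}
side {'fovy': 42.8412780481607, 'cx': 280.8757869583817, 'cy': 206.43769030456264, 'camera_from_world': array([[ 0.99639147, -0.08106385,  0.02515335, -0.60486896],
       [ 0.01124364,  0.41980341,  0.90754541, -0.08086427],
       [-0.08412859, -0.90398769,  0.41919999, -1.06325365],
       [ 0.        ,  0.        ,  0.        ,  1.        ]])}
```

View pics/scene0.png

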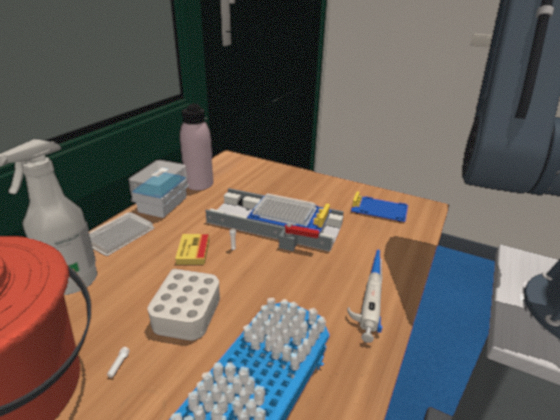

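View pics/side0.png

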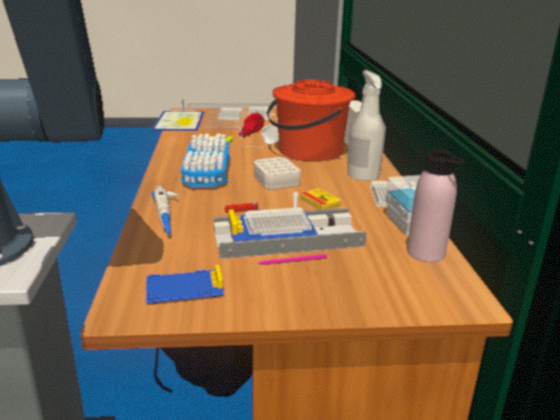

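Candidates for the carrier are the board in the bay with the white plate on it (scene (285,212), side (270,225)) and a small loose blue board with a yellow tab on the desk (scene (380,208), side (185,285)). The one in the bay is the larger and fits the description. For the keeper: red bar at scene (303,230), side (241,208). Next is a close crop of both views.

```bash
python3 - <<'E'
from h import *
a=cv2.imread("pics/scene0.png")[180:260,195:355]; b=cv2.imread("pics/side0.png")[185:275,205:375]
a=cv2.resize(a,(600,300),interpolation=cv2.INTER_CUBIC); b=cv2.resize(b,(560,296),interpolation=cv2.INTER_CUBIC)
o=np.zeros((596,600,3),np.uint8); o[:300]=a; o[300:,:560]=b; cv2.imwrite("pics/crop1.png",o)
E
```

```text
(no output)
```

View pics/crop1.png

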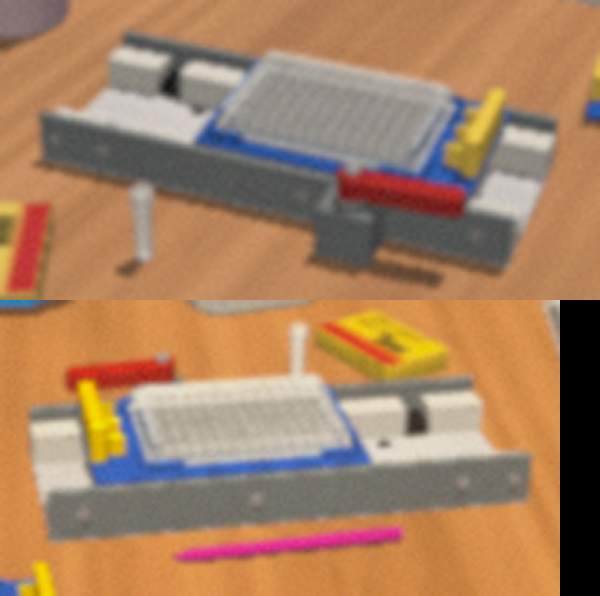

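The crop confirms the big blue carrier with the white plate, with its yellow tab at the near end. The red bar is roughly parallel to the rails, on the +y post. Next I'll estimate the bay's pose from the cheek corners.

```bash
python3 - <<'E'
from h import *
A=capture("scene");B=capture("side")
sa=lambda u,v:(195+u*160/600,180+v*80/300); sb=lambda u,v:(205+u*170/560,185+(v-300)*90/296)
R=ray(B,[sb(48,497),sb(528,456)],.034); L=ray(A,[sa(505,238),sa(42,115)],.034)
print("R",R,"L",L)
for E in(R,L): d=E[1]-E[0]; print(np.linalg.norm(d),np.degrees(np.arctan2(d[1],d[0])))
c=(R.mean(0)+L.mean(0))/2; print("bay",c)
print("tab top side (+y rear, -y rear)",ray(B,[sb(82,382),sb(97,430)],.062)," scene",ray(A,[sa(503,92),sa(478,150)],.062))
print("bar side",ray(B,[sb(67,375),sb(175,362)],.052),"scene",ray(A,[sa(466,190),sa(342,172)],.052))
W=capture("wrist"); print(W["fovy"],W["cx"],W["cy"],np.linalg.inv(W["camera_from_world"]))
E
```

```text
R [[ 0.4825304  -0.0695319   0.034     ]
 [ 0.77634238 -0.02767837  0.034     ]] L [[0.46252237 0.07464323 0.034     ]
 [0.75753885 0.09604159 0.034     ]]
0.29677802714627555 8.1072438806082
0.29579150949918503 4.148556500337962
bay [0.6197335  0.01836864 0.034     ]
tab top side (+y rear, -y rear) [[ 0.50216423  0.0279595   0.062     ]
 [ 0.51135015 -0.03921283  0.062     ]]  scene [[ 0.50578064 -0.02585025  0.062     ]
 [ 0.4944622   0.04114214  0.062     ]]
bar side [[0.49222447 0.0601108  0.052     ]
 [0.5626626  0.07848679 0.052     ]] scene [[0.48997315 0.06735047 0.052     ]
 [0.55729334 0.08525097 0.052     ]]
71.7602709064858 283.7676623499202 208.45942020632108 [[ 0.3007807   0.91481577  0.2695238   0.26179279]
 [-0.95369214  0.28896602  0.08348619 -0.57229323]
 [-0.00150874 -0.28215376  0.95936801  0.38404045]
 [ 0.          0.          0.          1.        ]]
```

Request:
{"fn": "jog_arm", "kwargs": {
  "delta_pos": [
    [41,61.5,0],
    [41,61.5,0],
    [41,61.5,0],
    [41,61.5,0],
    [41,61.5,0],
    [41,61.5,0],
    [41,61.5,0],
    [41,61.5,0],
    [41,61.5,0],
    [41,61.5,0],
    [41,61.5,0],
    [41,61.5,0]
  ],
  "turn": [-10,-10,-10,-10,-10,-10,-10,-10,-10,-10,-10,-10],
  "grip": [1,1,1,1,1,1,1,1,1,1,1,1]
}}

```text
time_s: 1.75
position: [0.5987, 0.0211, 0.2226]
tcp_rot: [[0.991, 0.131, 0.0], [0.131, -0.991, -0.0], [0.0, 0.0, -1.0]]
force: [-0.3, -0.6, 0.5]
opening: 0.0
grasp_force: 0.0
```

Request:
{"fn": "jog_arm", "kwargs": {
  "delta_pos": [
    [0,0,0],
    [0,0,0],
    [0,0,0],
    [0,0,0]
  ],
  "turn": [0,0,0,0],
  "grip": [1,1,1,1]
}}

```text
time_s: 2.25
position: [0.5971, 0.0175, 0.2227]
tcp_rot: [[0.992, 0.128, -0.0], [0.128, -0.992, -0.0], [-0.0, 0.0, -1.0]]
force: [0.6, -0.2, 0.4]
opening: 0.007
grasp_force: 0.0
```

```bash
python3 - <<'E'
from h import *
s=read_state(); print(s["time_s"],s["position"],s["tcp_rot"][:,0],s["opening"])
c=capture("wrist"); np.save("w1.npy",c,allow_pickle=True); cv2.imwrite("pics/w1.png",cv2.resize(c["color"],(784,588),interpolation=cv2.INTER_CUBIC))
E
```

```text
2.25 [0.59708804 0.01754996 0.22266494] [ 9.91790860e-01  1.27870268e-01 -2.91333303e-04] 0.006742697654589756
```

View pics/w1.png

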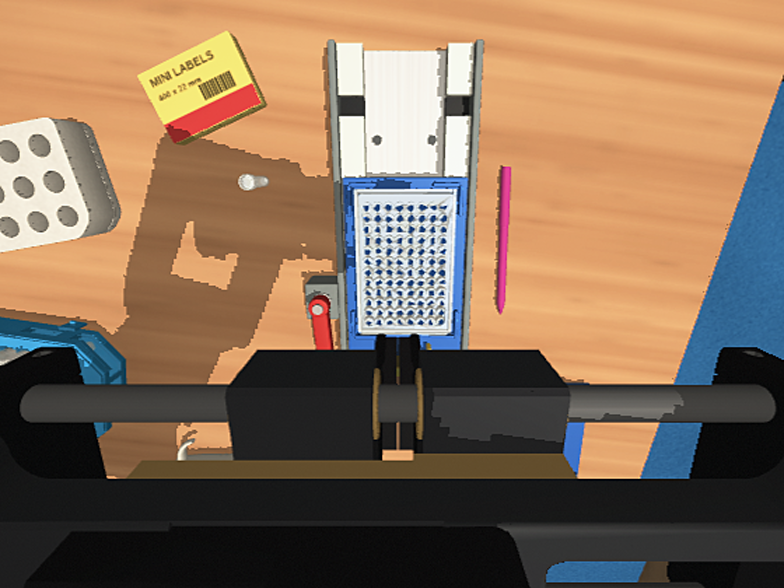

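The wrist view has the bay's +x pointing up. The far cheek corners are at (328,41) and (484,40), the keeper pivot is at (318,308), and the gripper hides the tab. I'll move back to see the tab and the near end.

Request:
{"fn": "jog_arm", "kwargs": {
  "delta_pos": [
    [-6,-1,0],
    [-12,-2,0],
    [-18,-3,0],
    [-18,-3,0],
    [-18,-3,0],
    [-18,-3,0]
  ],
  "turn": [0,0,0,0,0,0],
  "grip": [1,1,1,1,1,1]
}}

```text
time_s: 3.05
position: [0.4196, -0.0118, 0.2231]
tcp_rot: [[0.992, 0.13, 0.003], [0.13, -0.992, -0.001], [0.003, 0.001, -1.0]]
force: [0.2, -1.2, -0.1]
opening: 0.007
grasp_force: 0.0
```

```bash
python3 - <<'E'
from h import *
s=read_state(); print(s["time_s"],s["position"],s["tcp_rot"][:,0],s["opening"])
c=capture("wrist"); np.save("w2.npy",c,allow_pickle=True)
print(c["color"].shape); cv2.imwrite("pics/w2.png",cv2.resize(c["color"][40:260,180:460],(784,616))[:600])
E
```

```text
3.05 [ 0.41963979 -0.01178432  0.22306648] [0.99154948 0.12970404 0.00254849] 0.006634478203177483
(420, 560, 3)
```

View pics/w2.png

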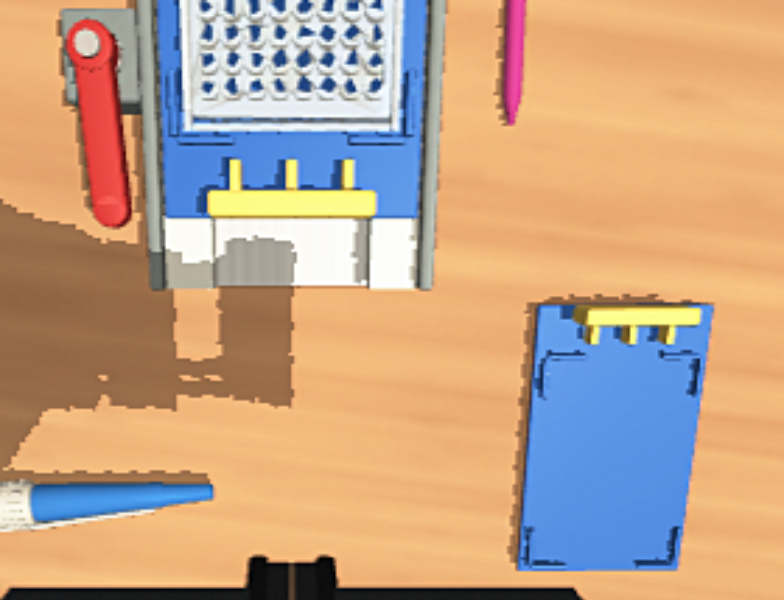

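Tab rear edge runs from (208,217) to (376,216), near cheek corners are at (150,289) and (433,289), keeper pivot cap at (88,42) and bar tip at (114,227). The decoy carrier is at lower right, and the blue pipette tip at (212,492) lies near the bay's near end.

```bash
python3 - <<'E'
from h import *
w1=np.load("w1.npy",allow_pickle=True).item(); w2=np.load("w2.npy",allow_pickle=True).item()
p1=lambda *P:[(u/1.4,v/1.4) for u,v in P]; p2=lambda *P:[(180+u/2.8,40+v/2.8) for u,v in P]
F=ray(w1,p1((328,41),(484,40)),.034); N=ray(w2,p2((150,288),(433,288)),.034)
print("far",F,"near",N)
d=F.mean(0)-N.mean(0); yaw=np.arctan2(d[1],d[0]); c=(F.mean(0)+N.mean(0))/2
print("len",np.linalg.norm(d),"w",np.linalg.norm(F[0]-F[1]),np.linalg.norm(N[0]-N[1]),"yaw",np.degrees(yaw),"c",c)
R=np.array([[np.cos(yaw),-np.sin(yaw)],[np.sin(yaw),np.cos(yaw)]])
b=lambda P:(P[:,:2]-c[:2])@R*1000
print("tab",b(ray(w2,p2((208,217),(376,216)),.062)))
print("pivot,end",b(ray(w2,p2((88,42),(114,227)),.052)))
print("pip tip",b(ray(w2,p2((212,492)),.01)))
for q in [(-105,0),(-150,0),(-60,75),(40,0)]: print(q,c[:2]+R@np.array(q)/1000)
E
```

```text
far [[ 0.76243128  0.09248643  0.034     ]
 [ 0.77836273 -0.02514877  0.034     ]] near [[ 0.46717959  0.05450448  0.034     ]
 [ 0.48276223 -0.06401114  0.034     ]]
len 0.29791414894792345 w 0.11870910105173653 0.11953564348441933 yaw 7.410109634290704 c [0.62268396 0.01445775 0.034     ]
tab [[-120.93654848   31.82029923]
 [-120.47935227  -31.95002721]]
pivot,end [[ -59.00097109   75.50920106]
 [-124.54178493   69.78018853]]
pip tip [[-247.07164568   38.29663807]]
(-105, 0) [0.51856087 0.00091584]
(-150, 0) [ 0.47393669 -0.00488784]
(-60, 75) [0.55351226 0.08109315]
(40, 0) [0.66234989 0.01961657]
```

Request:
{"fn": "jog_arm", "kwargs": {
  "delta_pos": [
    [5.6,0.6,-5],
    [5.6,0.6,-10],
    [5.6,0.6,-15],
    [5.6,0.6,-19.2],
    [5.6,0.6,-19.2],
    [5.6,0.6,-19.2]
  ],
  "turn": [0,0,0,0,0,0],
  "grip": [1,1,1,1,1,1]
}}

```text
time_s: 3.85
position: [0.4748, -0.0053, 0.0312]
tcp_rot: [[0.991, 0.13, 0.002], [0.13, -0.991, -0.0], [0.002, 0.001, -1.0]]
force: [0.4, 0.6, -0.0]
opening: 0.005
grasp_force: 0.0
```

Request:
{"fn": "jog_arm", "kwargs": {
  "delta_pos": [
    [0.5,0.06,0],
    [1.0,0.13,0],
    [1.5,0.19,0],
    [2.0,0.26,0],
    [2.5,0.32,0],
    [3.0,0.39,0],
    [3.0,0.39,0]
  ],
  "turn": [0,0,0,0,0,0,0],
  "grip": [1,1,1,1,1,1,1]
}}

```text
time_s: 4.72
position: [0.5045, -0.0013, 0.0304]
tcp_rot: [[0.992, 0.13, 0.001], [0.13, -0.992, -0.0], [0.001, 0.0, -1.0]]
force: [-0.5, 0.7, -0.4]
opening: 0.006
grasp_force: 0.2
```

Request:
{"fn": "jog_arm", "kwargs": {
  "delta_pos": [
    [0.4,0.05,0],
    [0.8,0.1,0],
    [1.2,0.16,0],
    [1.6,0.21,0],
    [2.0,0.26,0]
  ],
  "turn": [0,0,0,0,0],
  "grip": [1,1,1,1,1]
}}

```text
time_s: 5.35
position: [0.524, 0.0014, 0.0305]
tcp_rot: [[0.992, 0.13, 0.0], [0.13, -0.992, -0.0], [0.0, 0.0, -1.0]]
force: [-1.4, -0.0, -1.3]
opening: 0.005
grasp_force: 0.7
```

```bash
python3 - <<'E'
from h import *
a=capture("scene")["color"][180:260,195:355]; b=capture("side")["color"][185:275,205:375]
a=cv2.resize(a,(600,300),interpolation=cv2.INTER_CUBIC); b=cv2.resize(b,(560,296),interpolation=cv2.INTER_CUBIC)
o=np.zeros((596,600,3),np.uint8); o[:300]=a; o[300:,:560]=b; cv2.imwrite("pics/crop2.png",o)
E
```

```text
(no output)
```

View pics/crop2.png

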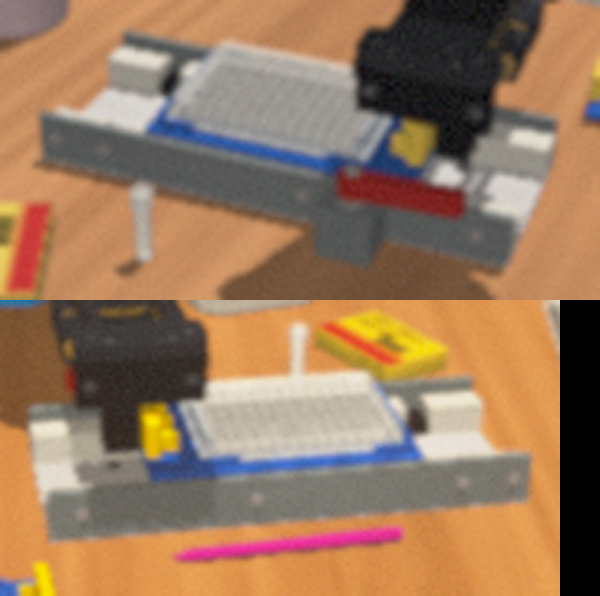

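The carrier has slid about 30 mm with the plate still in its nest. About 45 mm remain.

Request:
{"fn": "jog_arm", "kwargs": {
  "delta_pos": [
    [0.4,0.05,0],
    [0.8,0.1,0],
    [1.2,0.16,0],
    [1.6,0.21,0],
    [2.0,0.26,0],
    [2.4,0.31,0],
    [2.8,0.36,0],
    [3.2,0.42,0],
    [3.6,0.47,0],
    [3.8,0.49,0],
    [4.0,0.52,0]
  ],
  "turn": [0,0,0,0,0,0,0,0,0,0,0],
  "grip": [1,1,1,1,1,1,1,1,1,1,1]
}}

```text
time_s: 6.82
position: [0.5636, 0.0065, 0.0305]
tcp_rot: [[0.992, 0.13, -0.0], [0.13, -0.992, 0.0], [-0.0, -0.0, -1.0]]
force: [-2.8, 0.6, 1.2]
opening: 0.001
grasp_force: 1.2
```

Request:
{"fn": "jog_arm", "kwargs": {
  "delta_pos": [
    [0.1,0.01,0],
    [0.2,0.03,0],
    [0.3,0.04,0]
  ],
  "turn": [0,0,0],
  "grip": [1,1,1]
}}

```text
time_s: 7.2
position: [0.5664, 0.007, 0.0305]
tcp_rot: [[0.992, 0.13, -0.001], [0.13, -0.992, 0.0], [-0.001, -0.0, -1.0]]
force: [-1.9, -1.2, 0.8]
opening: 0.007
grasp_force: 1.2
```

Request:
{"fn": "jog_arm", "kwargs": {
  "delta_pos": [
    [0.1,0.01,0],
    [0.2,0.03,0]
  ],
  "turn": [0,0],
  "grip": [1,1]
}}

```text
time_s: 7.45
position: [0.5686, 0.0073, 0.0305]
tcp_rot: [[0.992, 0.13, -0.0], [0.13, -0.992, 0.0], [-0.0, -0.0, -1.0]]
force: [-2.3, 0.8, 0.5]
opening: 0.004
grasp_force: 1.0
```

Request:
{"fn": "jog_arm", "kwargs": {
  "delta_pos": [
    [0.1,0.01,0],
    [0.2,0.03,0]
  ],
  "turn": [0,0],
  "grip": [1,1]
}}

```text
time_s: 7.7
position: [0.5705, 0.0075, 0.0305]
tcp_rot: [[0.992, 0.13, -0.001], [0.13, -0.992, -0.0], [-0.001, -0.0, -1.0]]
force: [-3.7, -0.4, 2.7]
opening: 0.005
grasp_force: 2.0
```

Request:
{"fn": "jog_arm", "kwargs": {
  "delta_pos": [
    [0.1,0.01,0],
    [0.2,0.03,0]
  ],
  "turn": [0,0],
  "grip": [1,1]
}}

```text
time_s: 7.95
position: [0.5704, 0.0076, 0.0305]
tcp_rot: [[0.991, 0.131, -0.005], [0.131, -0.991, -0.0], [-0.005, -0.0, -1.0]]
force: [-7.3, -2.2, 4.4]
opening: 0.001
grasp_force: 3.8
```

It has hit a stop. I'll back off and look.

Request:
{"fn": "jog_arm", "kwargs": {
  "delta_pos": [
    [-1,-0.13,0],
    [-3,-0.39,0],
    [-6,-0.78,0],
    [-9,-1.2,4],
    [-13,-1.7,9],
    [-16,-2.1,15],
    [-16,-2.1,19],
    [-16,-2.1,19],
    [-16,-2.1,19]
  ],
  "turn": [0,0,0,0,0,0,0,0,0],
  "grip": [1,1,1,1,1,1,1,1,1]
}}

```text
time_s: 9.07
position: [0.4129, -0.0132, 0.2205]
tcp_rot: [[0.992, 0.13, 0.002], [0.13, -0.992, -0.0], [0.002, 0.0, -1.0]]
force: [0.3, -0.3, 0.7]
opening: 0.004
grasp_force: 0.0
```

```bash
python3 - <<'E'
from h import *
c=capture("wrist"); np.save("w3.npy",c,allow_pickle=True)
o=np.zeros((600,600,3),np.uint8)
a=capture("scene")["color"][180:260,195:355]; b=capture("side")["color"][185:275,205:375]
o[:225,:450]=cv2.resize(a,(450,225)); o[230:468,:450]=cv2.resize(b,(450,238))
w=c["color"][0:170,200:360]
O=np.zeros((595,800,3),np.uint8); O[:468,:330]=cv2.resize(o[:468,:450],(330,468)); 
O[:480,340:792]=cv2.resize(w,(452,480)); cv2.imwrite("pics/c3.png",O)
E
```

```text
(no output)
```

View pics/c3.png

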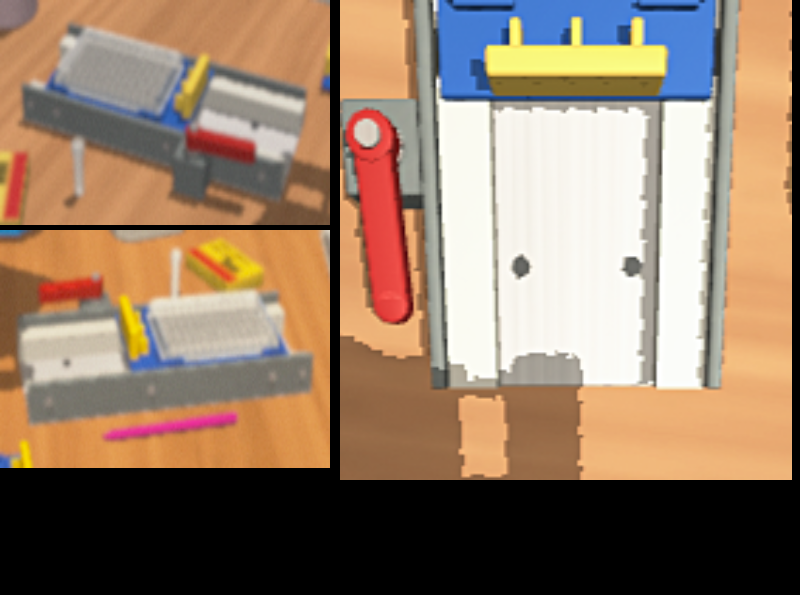

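All in view: the keeper is still open, the plate is in its nest, and the tab's rear top edge is at row ~76 with the board edge at row ~98. I'll check seat depth by comparing the predicted edges with the rows seen.

```bash
cat >> h.py <<'E'
yaw=np.radians(7.41); C=np.array([.6227,.0145]); Rb=np.array([[np.cos(yaw),-np.sin(yaw)],[np.sin(yaw),np.cos(yaw)]])
def W(P): P=np.atleast_2d(np.array(P,float)); return np.c_[C+P[:,:2]@Rb.T/1000,P[:,2]/1000]
def Bf(P): return np.c_[(P[:,:2]-C)@Rb*1000,P[:,2]*1000]
E
python3 - <<'E'
from h import *
c=np.load("w3.npy",allow_pickle=True).item()
f=lambda u,v:(200+(u-340)/2.825,v/2.8235)
P=[f(487,76),f(665,76),f(560,99),f(432,386),f(720,386)]
for z in(.056,.062): print(z,Bf(ray(c,P[:2],z)))
for z in(.030,.036,.024): print(z,Bf(ray(c,P[2:3],z)))
print("near",Bf(ray(c,P[3:],.034)))
S=capture("side");A=capture("scene")
for n,q in(("side",S),("scene",A)):
    h=cv2.cvtColor(q["color"],cv2.COLOR_BGR2HSV); m=cv2.inRange(h,(22,130,90),(35,255,255))
    n_,l,s,ct=cv2.connectedComponentsWithStats(m); print(n,[list(map(int,t)) for t in s[1:] if t[4]>25])
    for dz in(0,6): print(dz,proj(q,W([(-45,32,50+6-0+dz),(-45,-32,56+dz),(-35,32,56+dz),(-35,-32,56+dz)])).round(1).tolist(), "board rear y-",proj(q,W([(-45,-52,30+dz),(125,-52,30+dz),(125,52,30+dz)])).round(1).tolist())
cv2.imwrite("pics/side4.png",S["color"])
E
```

```text
0.056 [[-42.15121678  31.59904591  56.        ]
 [-42.04643751 -30.8587068   56.        ]]
0.062 [[-43.83823337  31.02182162  62.        ]
 [-43.73537826 -30.28895864  62.        ]]
0.03 [[-42.52611178   6.48101827  30.        ]]
0.036 [[-44.08239882   6.37360814  36.        ]]
0.024 [[-40.96982474   6.5884284   24.        ]]
near [[-148.86871306   59.72567739   34.        ]
 [-148.68821464  -59.26227406   34.        ]]
side [[184, 118, 10, 8, 63], [226, 136, 7, 6, 27], [302, 189, 38, 19, 321], [267, 210, 14, 23, 185], [211, 265, 12, 22, 171]]
0 [[264.3, 209.6], [270.1, 223.1], [269.0, 209.3], [275.0, 222.7]] board rear y- [[271.8, 239.3], [353.3, 232.8], [337.9, 211.3]]
6 [[264.3, 207.0], [270.2, 220.4], [269.0, 206.7], [275.1, 220.0]] board rear y- [[271.9, 236.6], [353.6, 230.2], [338.1, 208.9]]
scene [[353, 192, 8, 14, 66], [281, 200, 15, 21, 149], [176, 234, 28, 30, 546]]
0 [[288.7, 212.4], [297.7, 198.9], [284.4, 211.5], [293.6, 198.1]] board rear y- [[299.7, 204.5], [235.6, 191.4], [216.1, 211.4]]
6 [[288.8, 210.0], [297.8, 196.7], [284.5, 209.1], [293.7, 195.9]] board rear y- [[299.8, 202.3], [235.5, 189.3], [215.9, 209.2]]
```

Seated: the tab's top rows match the lowered height in both outside views, and x is within about 2 mm. Next is the keeper sweep path.

```bash
python3 - <<'E'
from h import *
s=read_state(); p=s["position"]; print(p)
c0=np.array([.413,-.0133])
hx,hy=9.5,11
pts=[(-110,104)]
for t in np.radians([0,10,20,30,40,50,60,70,80,87,91,93]):
    u=np.array([-np.cos(t),-np.sin(t)]); n=np.array([np.sin(t),-np.cos(t)])
    pts.append(tuple(np.array([-60,75])+46*u-n*(7+hx*abs(n[0])+hy*abs(n[1]))))
w=W([(a,b,41) for a,b in pts])[:,:2]
print("start delta cm",(w[0]-c0)*100, "dz",(.041-p[2])*100)
print(((w[1:]-w[0])*100).round(2).tolist())
w1=np.load("w1.npy",allow_pickle=True).item(); print("tube",Bf(ray(w1,[(242/1.4,183/1.4)],.0)))
E
```

```text
[ 0.41212895 -0.0129537   0.21934144]
start delta cm [ 8.72059044 11.67449074] dz -17.834143509326175
[[0.54, -1.04], [0.36, -1.75], [0.3, -2.52], [0.39, -3.34], [0.63, -4.16], [1.06, -4.96], [1.65, -5.68], [2.41, -6.29], [3.3, -6.74], [3.98, -6.95], [4.35, -7.03], [4.49, -7.06]]
tube [[ 43.3679665  148.64140619   0.        ]]
```

Request:
{"fn": "jog_arm", "kwargs": {
  "delta_pos": [
    [4.4,5.8,-2],
    [8.7,11.7,-5],
    [8.7,11.7,-10],
    [8.7,11.7,-15],
    [8.7,11.7,-18],
    [8.7,11.7,-18],
    [8.7,11.7,-18]
  ],
  "turn": [0,0,0,0,0,0,0],
  "grip": [1,1,1,1,1,1,1]
}}

```text
time_s: 10.2
position: [0.5001, 0.1038, 0.0409]
tcp_rot: [[0.992, 0.13, 0.001], [0.13, -0.992, 0.0], [0.001, 0.0, -1.0]]
force: [-0.6, 0.4, 1.6]
opening: 0.008
grasp_force: 0.0
```

Request:
{"fn": "jog_arm", "kwargs": {
  "delta_pos": [
    [0.5,-0.5,0],
    [0.54,-1.04,0],
    [0.36,-1.75,0],
    [0.3,-2.52,0],
    [0.39,-3.34,0],
    [0.63,-4.16,0],
    [1.06,-4.96,0],
    [1.65,-5.68,0],
    [2.41,-6.29,0]
  ],
  "turn": [0,0,0,0,0,0,0,0,0],
  "grip": [1,1,1,1,1,1,1,1,1]
}}

```text
time_s: 11.32
position: [0.524, 0.0404, 0.0404]
tcp_rot: [[0.992, 0.13, -0.001], [0.13, -0.992, 0.0], [-0.001, -0.0, -1.0]]
force: [-0.7, 1.4, -0.4]
opening: 0.006
grasp_force: 0.4
```

Request:
{"fn": "jog_arm", "kwargs": {
  "delta_pos": [
    [0.45,-0.23,0],
    [0.89,-0.45,0],
    [1.25,-0.55,0],
    [1.57,-0.66,0]
  ],
  "turn": [0,0,0,0],
  "grip": [1,1,1,1]
}}

```text
time_s: 11.82
position: [0.5395, 0.0344, 0.0405]
tcp_rot: [[0.991, 0.13, -0.0], [0.13, -0.991, 0.0], [-0.0, -0.0, -1.0]]
force: [-0.7, 0.1, -0.3]
opening: 0.011
grasp_force: 0.3
```

```bash
python3 - <<'E'
from h import *
s=read_state(); print(s["time_s"],Bf(s["position"][None]),s["force"])
O=np.zeros((596,600,3),np.uint8)
a=capture("scene")["color"][180:260,195:355]; b=capture("side")["color"][185:275,205:375]
O[:300]=cv2.resize(a,(600,300)); O[300:,:560]=cv2.resize(b,(560,296)); cv2.imwrite("pics/c5.png",O)
E
```

```text
11.825 [[-79.97359716  30.5030307   40.53166172]] [-0.6654055   0.1350191  -0.32946431]
```

View pics/c5.png

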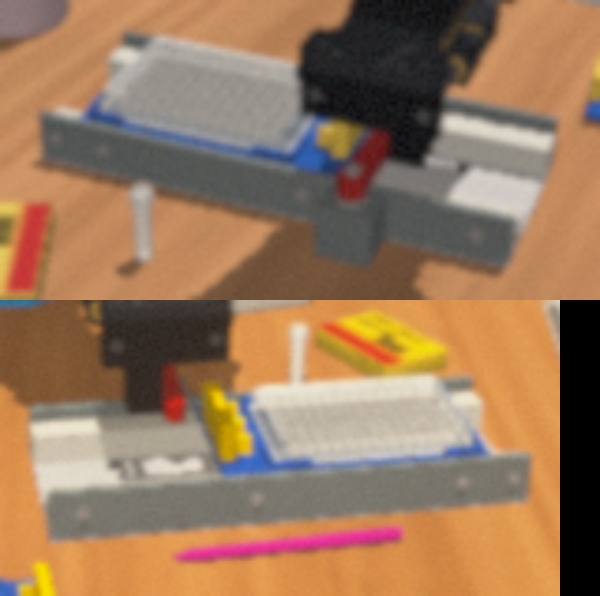

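The keeper has swung round and is almost at its stop. I'll creep the last few millimetres.

Request:
{"fn": "jog_arm", "kwargs": {
  "delta_pos": [
    [0.1,0.01,0],
    [0.2,0.03,0],
    [0.3,0.04,0]
  ],
  "turn": [0,0,0],
  "grip": [1,1,1]
}}

```text
time_s: 12.3
position: [0.5417, 0.0347, 0.0405]
tcp_rot: [[0.991, 0.13, -0.002], [0.13, -0.991, -0.0], [-0.002, -0.0, -1.0]]
force: [-1.9, -1.1, 1.1]
opening: 0.007
grasp_force: 1.3
```

Request:
{"fn": "jog_arm", "kwargs": {
  "delta_pos": [
    [0.1,0.01,0],
    [0.2,0.03,0]
  ],
  "turn": [0,0],
  "grip": [1,1]
}}

```text
time_s: 12.55
position: [0.5418, 0.0349, 0.0403]
tcp_rot: [[0.991, 0.131, -0.006], [0.131, -0.991, -0.0], [-0.006, -0.001, -1.0]]
force: [-5.7, -3.3, 3.8]
opening: 0.006
grasp_force: 3.3
```

Request:
{"fn": "jog_arm", "kwargs": {
  "delta_pos": [
    [0.1,0.01,0],
    [0.2,0.03,0]
  ],
  "turn": [0,0],
  "grip": [1,1]
}}

```text
time_s: 12.8
position: [0.5419, 0.0349, 0.0402]
tcp_rot: [[0.991, 0.131, -0.01], [0.131, -0.991, -0.0], [-0.01, -0.001, -1.0]]
force: [-9.2, -4.4, 5.3]
opening: 0.004
grasp_force: 4.9
```

The keeper is firmly on its stop. I'll back off and check.

Request:
{"fn": "jog_arm", "kwargs": {
  "delta_pos": [
    [-1,-0.13,0],
    [-3,-0.39,0],
    [-5,-0.65,3],
    [-8,-1.5,9],
    [-12,-4,15],
    [-13.5,-5,18],
    [-13.5,-5,18],
    [-13.5,-5,18]
  ],
  "turn": [0,0,0,0,0,0,0,0],
  "grip": [1,1,1,1,1,1,1,1]
}}

```text
time_s: 13.8
position: [0.412, -0.0146, 0.2205]
tcp_rot: [[0.992, 0.129, 0.002], [0.129, -0.992, -0.0], [0.002, 0.0, -1.0]]
force: [-0.6, -0.6, 0.1]
opening: 0.001
grasp_force: 0.0
```

```bash
python3 - <<'E'
from h import *
c=capture("wrist")
O=np.zeros((600,800,3),np.uint8)
a=capture("scene")["color"][180:260,195:355]; b=capture("side")["color"][185:275,205:375]
O[:200,:400]=cv2.resize(a,(400,200)); O[210:422,:400]=cv2.resize(b,(400,212)); O[:400,410:790]=cv2.resize(c["color"][0:160,200:352],(380,400)); cv2.imwrite("pics/c6.png",O)
h=cv2.cvtColor(c["color"],cv2.COLOR_BGR2HSV); m=cv2.inRange(h,(0,150,90),(8,255,255))|cv2.inRange(h,(172,150,90),(180,255,255))
m[:, :150]=0; m[200:]=0
k=max(cv2.findContours(m,0,2)[0],key=cv2.contourArea)[:,0]
q=Bf(ray(c,k,.052)); r=cv2.minAreaRect(q[:,:2].astype(np.float32)); print(r)
v=cv2.fitLine(q[:,:2].astype(np.float32),cv2.DIST_L2,0,.01,.01).ravel(); print(v)
E
```

```text
((-61.36445617675781, 47.0614128112793), (72.5607681274414, 18.107467651367188), 87.47681427001953)
[ 5.4878861e-02  9.9849302e-01 -6.2382015e+01  5.3210987e+01]
```

View pics/c6.png

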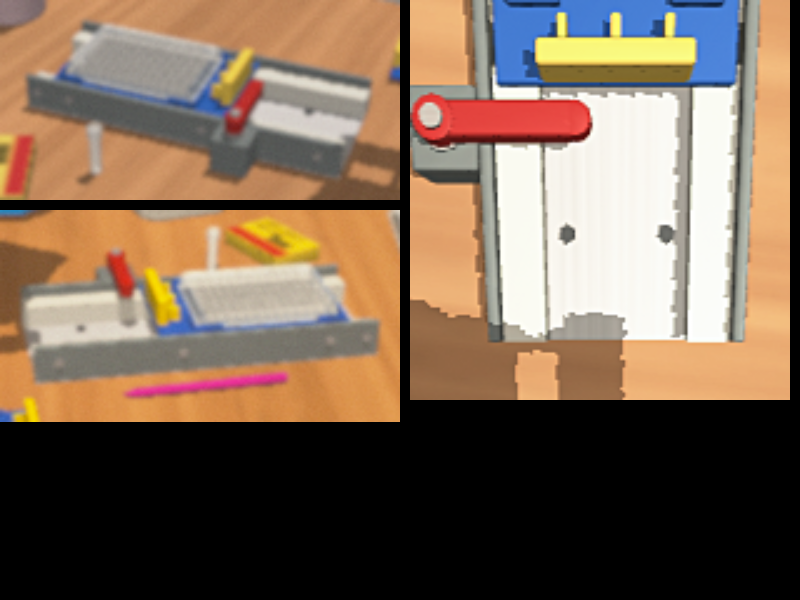

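The bar lies straight across behind the tab. The carrier is down, the plate is in its nest, and the tube, box and pen are undisturbed.

```bash
python3 -c "
from rig import *
print(hand_in())"
```

```text
the job is handed in; nothing more can be done
None
```

I handed the job in at about 14 s: the carrier is seated in its notches, the keeper bar is closed against its stop behind the tab, and the plate, tube, box and pen look undisturbed; the hand-in returned no verdict.

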